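# Put misplaced service parts back in their own stock trays

### The arm

A 6-joint arm with a two-finger parallel gripper is mounted at the origin on the work surface. World frame = base frame: x ahead of the robot, y to its left, z up, the work surface at z = 0. Lengths are in m, angles in degrees, forces in N, time in s.
With the tool pointing down it reaches from about 0.35 to 0.875 m from the base axis. Payload 4.2 kg.
Tool frame: the origin (TCP) lies where the fingers leave the gripper's body, on its centre line; the fingertips stand 70 mm ahead of it and the grasp point (between the pads) lies 51 mm ahead of it; z points along the fingers, y is the direction in which the jaws open and shut (so a half turn about z gives the same grasp; the last joint's range is limited). The gripper opens to 87 mm and grips with 3 to 60 N. Pads are 19 mm wide; open, the fingers measure 117 mm over their backs; the gripper's body (75 mm by 190 mm) begins 51 mm behind the grasp point.
Start: joints at [-51.761, 22.042, 0.453, 0, -68.411, -14.817], TCP at [0.248, -0.573, 0.292] pointing down, gripper open.
Joint ranges: [-179.83, 179.83], [-69.29, 118.12], [-61.27, 80.66], [-181.25, 117.63], [-171.15, -9.14], [-177.46, 177.46]. Speed limits (degrees/s): [159.86, 159.86, 180, 180, 180, 180].

### API

Orientations are given as a 3x3 rotation matrix whose columns are the frame's x, y, z axes.
In Python, from station import sense, capture, camera_model, finish_job gives the robot as it stands.
- The arm moves only by the shell command python3 -m inch 'ROWS'. ROWS is JSON, a list of rows, each an object with "hand": the closure, from 0 (fully open) to 1 (shut); "slide": the shift along the world's x, y, z in cm, a list of three; "yaw": the turn about the world's z in rad. A call has 1 to 10 rows; each row is the pose to reach, as a shift and turn from the pose commanded when the call began; what a row does not reach only later rows make up. A row lasts 1/8 s, in which the tool goes at most 62.5 mm and 10.7 degrees, less where a joint would pass 70% of its speed; a pose out of reach is approached as far as the arm can. A call with a gripper value outside its range is refused whole. The fingers move at their own pace and stop on an object; the grip force is fixed at half the most. Time passes only in rows, so rows that repeat a pose let the fingers close. It gives the time, the measured TCP pose, the force and the opening at its end, in the units of the state.
- sense(): the state, without advancing time (a new reading comes with each control period).
- capture(name): name is "scene" or "top" or "wrist"; returns the picture (400x640x3 uint8, blue, green, red); there is no depth.
- camera_model(name): a dict with "mtx" (3x3 intrinsics, pixels), "k1" (the pictures are not rectified: a ray, as slopes to the right and down, at radius r is drawn at 1 + k1 r^2 times it, then the intrinsics apply), "xyz" and "orientation" of the camera in the world; the wrist camera has in their place "tool_from_camera" (4x4, takes a point from camera to tool coordinates, whose origin is the TCP and whose axes are the flange's). Camera axes: x right, y up, looking along -z (the intrinsics and any distortion apply to the point x, -y, -z); pixel columns grow to the right and rows downward; lengths in m; the calibration is good to about 2 mm. A picture is of the moment at which its call begins: read the wrist's pose just before it. camera_model takes no time and is no camera call.
- finish_job(): hands the job in, once; it reports no verdict.
The state is a dict: "time_s": time; "joints": joint angles; "joint_velocities": joint speeds; "effort": joint torques, N m; "tcp_pos": TCP position; "ee_rot": TCP orientation; "wrist_force": force on the tool from outside, world axes, zero at the start; "moment": the same for the moment, N m; "gripper_width": opening from 0.0 (shut) to 1.0 (fully open).
Only numpy, scipy, OpenCV 4.12 (cv2) and the standard library are available. Lean on these libraries where they do the work, as an engineer would, in place of code of your own. Each camera call takes 0.05 s, during which the arm holds its last target. There are 200 camera calls.

### The job

Three of the stock trays each have the right part standing in the far compartment, but the part in the near compartment (on the robot's side) was put back in the wrong tray. Move the three near parts so that each stands upright in the middle of the near compartment of the tray that holds its own kind; the empty fourth tray can serve as a free spot on the way. Set the parts down, do not drop them, and leave the parts in the far compartments alone.

Things in the scene. Friction and masses are not known exactly. Their poses are not given: they have to be found in the camera images.
- stray_filter_mid (a point): The misplaced spin-on oil filter: a dark steel can, round, 64 mm diameter and 76 mm high, slightly domed and fluted at the top, standing upright. At the start it stands in the near compartment of a tray that holds another kind. Loose, 0.1 to 0.4 kg. The point is on its axis, half-way up its body, 38 mm above its underside; z is up. Grip it 5 to 15 mm above this point, so that its top stays clear of the gripper.
- stray_element_mid (a point): The misplaced pleated paper filter element: a slim pale cylinder, 56 mm diameter and 66 mm high, with black end caps and an open bore, standing upright. At the start it stands in the near compartment of a tray that holds another kind. Loose, 0.1 to 0.4 kg. The point is on its axis, half-way up its body, 33 mm above its underside; z is up. Grip it 5 to 15 mm above this point, so that its top stays clear of the gripper.
- stray_tin_mid (a point): The misplaced oblong metal fluid tin: 66 mm (its x) by 50 mm (its y) and 68 mm high, with a 6 mm black screw cap on top towards its +x end, standing upright. At the start it stands in the near compartment of a tray that holds another kind. Loose, 0.1 to 0.4 kg. The point is on its axis, half-way up its body, 34 mm above its underside; z is up. Grip it 5 to 15 mm above this point, so that its top stays clear of the gripper.
- tray_filter_near (a point): Near compartment of the oil filter tray: where the misplaced filter must go. Fixed brown tray, 204 (x) by 98 (y) mm, walls 4 mm thick, tops 12 mm above the bench, divided into a near and a far compartment, each 96 (x) by 90 (y) mm inside. Point: centre of the near floor, 4 mm above the bench; x along the tray away from the robot (far centre 100 mm on), z up.
- tray_element_near (a point): Near compartment of the paper element tray: where the misplaced element must go. Fixed brown tray, 204 (x) by 98 (y) mm, walls 4 mm thick, tops 12 mm above the bench, divided into a near and a far compartment, each 96 (x) by 90 (y) mm inside. Point: centre of the near floor, 4 mm above the bench; x along the tray away from the robot (far centre 100 mm on), z up.
- tray_tin_near (a point): Near compartment of the tin tray: where the misplaced tin must go. Fixed brown tray, 204 (x) by 98 (y) mm, walls 4 mm thick, tops 12 mm above the bench, divided into a near and a far compartment, each 96 (x) by 90 (y) mm inside. Point: centre of the near floor, 4 mm above the bench; x along the tray away from the robot (far centre 100 mm on), z up.
- tray_empty_near (a point): Near compartment of the fourth tray, of the same make and size as the others but empty, both compartments: a free spot for putting one thing down on the way. Point and axes as for the other trays.
- stock_filter_mid (a point): The filter that stands rightly in the far compartment of its own tray and shows which kind belongs there; identical to the misplaced filter; loose, to be left alone. The point is on its axis, half-way up its body, 38 mm above its underside.
- stock_element_mid (a point): The element that stands rightly in the far compartment of its own tray and shows which kind belongs there; identical to the misplaced element; loose, to be left alone. The point is on its axis, half-way up its body, 33 mm above its underside.
- stock_tin_mid (a point): The tin that stands rightly in the far compartment of its own tray and shows which kind belongs there; identical to the misplaced tin; loose, to be left alone. The point is on its axis, half-way up its body, 34 mm above its underside.
Mind the look-alikes: they are no part of the job. Leave any turquoise look-alike of the part that bears stock_filter_mid alone.

How it is judged:
By the outcome, as a careful person would: the job done as asked, in the order asked, and still so for the second after the job is handed in, with the robot touching nothing.
It also fails if it takes over 115 s, if anything falls off the work surface, if the arm or the gripper's body presses on something with over 40 N, if the wrist force passes 120 N, or if a joint passes its speed limit or range.

## Working session

There is one attempt and no reset: what is moved stays moved. The work goes in short steps, Python scripts to look and compute and a shell command to move; the robot and the scene stay as the last step left them, time stands still between calls to the robot, and variables do not carry over. Pictures are saved under pics/ and viewed, about 12 in all and at most 16, crops included, and the job is handed in when it is done.

```bash
mkdir -p pics; ls; python3 - <<'E'
from station import *
import cv2,numpy as np
for n in("top","scene"):
    im=capture(n); cv2.imwrite(f"pics/{n}0.png",im)
    print(n,camera_model(n))
print(camera_model("wrist")); s=sense(); print(s)
E
```

```text
pics
top {'mtx': array([[425.91131886,   0.        , 316.30738759],
       [  0.        , 425.91131886, 205.9701618 ],
       [  0.        ,   0.        ,   1.        ]]), 'k1': -0.09029200590450352, 'xyz': array([0.47403426, 0.05423184, 0.92796046]), 'orientation': array([[-0.01481824,  0.9860836 , -0.16558851],
       [-0.99984231, -0.01623389, -0.00719897],
       [-0.00978693,  0.16545572,  0.98616866]])}
scene {'mtx': array([[374.28001369,   0.        , 317.46903134],
       [  0.        , 374.28001369, 201.12712141],
       [  0.        ,   0.        ,   1.        ]]), 'k1': -0.07611831851194745, 'xyz': array([0.92325974, 0.3003327 , 0.73537473]), 'orientation': array([[-0.6065372 , -0.6925804 ,  0.39044209],
       [ 0.79505409, -0.52914781,  0.29646516],
       [ 0.00127562,  0.49023973,  0.8715867 ]])}
{'mtx': array([[301.61394149,   0.        , 322.42904536],
       [  0.        , 301.61394149, 197.72009846],
       [  0.        ,   0.        ,   1.        ]]), 'k1': -0.034806551431307675, 'tool_from_camera': array([[ 1.45609613e-03,  9.56599788e-01,  2.91401312e-01,
      
[... 371 characters left out ...]
9e-02,
       -6.84130220e+01, -1.48142641e+01]), 'joint_velocities': array([-0.0124869 , -0.11923787,  0.21763008,  0.02633907, -0.04641326,
        0.05414735]), 'effort': array([-1.52588809e-04, -3.91691279e+01,  1.87934124e+01,  4.23192412e+00,
        1.34620062e-02, -6.94277446e-05]), 'tcp_pos': array([ 0.24829023, -0.57310022,  0.29126941]), 'ee_rot': array([[-9.17641243e-01, -3.97408760e-01, -9.08641661e-04],
       [-3.97409780e-01,  9.17639504e-01,  1.79074986e-03],
       [ 1.22145801e-04,  2.00436901e-03, -9.99997984e-01]]), 'wrist_force': array([-1.31190563, -0.06164371, -0.38153006]), 'moment': array([ 0.01541141,  0.05215354, -0.00614614]), 'gripper_width': 1.0018213394140338}
```

View pics/top0.png

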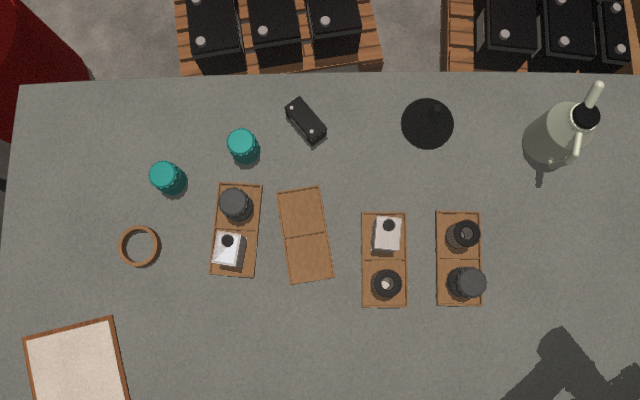

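View pics/scene0.png

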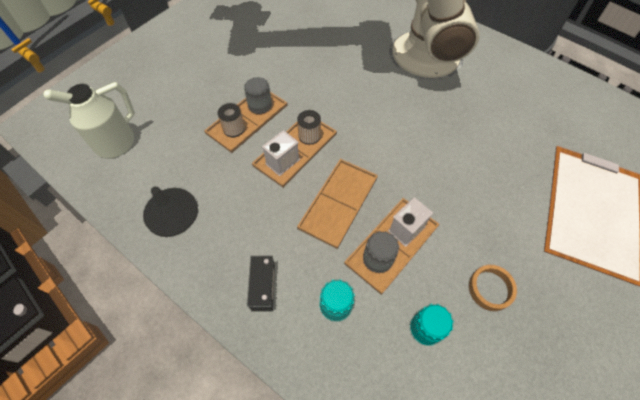

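```bash
cat > h.py <<'E'
from station import *
import cv2,numpy as np
def cam(n,s=None):
    m=camera_model(n)
    if n!="wrist": return m["mtx"],m["k1"],np.array(m["xyz"]),np.array(m["orientation"])
    s=s or sense(); R=s["ee_rot"]; T=m["tool_from_camera"]
    return m["mtx"],m["k1"],s["tcp_pos"]+R@T[:3,3],R@T[:3,:3]
F=np.diag([1.,-1,-1])
def proj(c,P):
    K,k,t,R=c; Rc=F@R.T
    return cv2.projectPoints(np.array(P,float).reshape(-1,3),cv2.Rodrigues(Rc)[0],-Rc@t,K,np.array([k,0,0,0,0.]))[0][:,0]
def unproj(c,px,z):
    K,k,t,R=c
    u=cv2.undistortPoints(np.array(px,float).reshape(-1,1,2),K,np.array([k,0,0,0,0.]))[:,0]
    d=np.c_[u,np.ones(len(u))]@F.T@R.T
    return t+d*((z-t[2])/d[:,2])[:,None]
E
python3 - <<'E'
import cv2
im=cv2.imread("pics/top0.png")[175:315,200:350]; cv2.imwrite("pics/ca.png",cv2.resize(im,None,fx=4,fy=4,interpolation=2))
im=cv2.imread("pics/top0.png")[200:315,350:500]; cv2.imwrite("pics/cb.png",cv2.resize(im,None,fx=5,fy=5,interpolation=2))
E
```

```text
(no output)
```

View pics/ca.png

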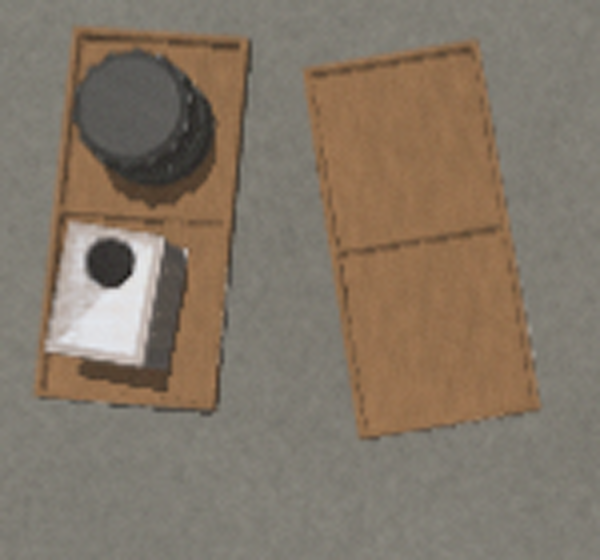

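View pics/cb.png

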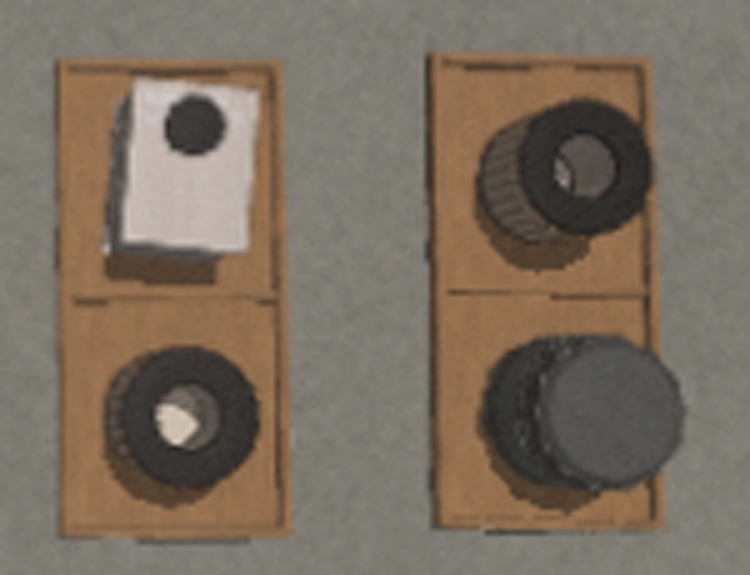

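```bash
python3 - <<'E'
from h import *
c=cam("top")
def pa(l): return (np.array(l,float)+.5)/4-.5+[200,175]
def pb(l): return (np.array(l,float)+.5)/5-.5+[350,200]
T={"filter":pa([(76,28),(250,38),(215,411),(38,397)]),"empty":pa([(305,68),(477,41),(540,408),(362,437)]),
"tin":pb([(57,60),(284,62),(290,538),(60,536)]),"element":pb([(428,54),(652,58),(663,529),(433,527)])}
mod=np.array([(.152,.049),(.152,-.049),(-.052,-.049),(-.052,.049)])
for n,p in T.items():
    w=unproj(c,p,.012)[:,:2]
    A=w-w.mean(0);B=mod-mod.mean(0)
    yaw=np.arctan2((B[:,0]*A[:,1]-B[:,1]*A[:,0]).sum(),(A*B).sum()); R=np.array([[np.cos(yaw),-np.sin(yaw)],[np.sin(yaw),np.cos(yaw)]])
    o=w.mean(0)-R@mod.mean(0)
    print(n,"near",o.round(4),"yaw",np.degrees(yaw).round(1),"resid mm",((R@mod.T).T+o-w).round(4).tolist())
t=unproj(c,pa([(68,222),(165,236),(142,362),(47,350)]),.072)[:,:2]
d=(t[0]+t[1]-t[2]-t[3])/2
print("tin",t.mean(0),"len",np.linalg.norm(d),"wid",np.linalg.norm(t[0]+t[3]-t[1]-t[2])/2,"yaw",np.degrees(np.arctan2(d[1],d[0])))
for n,p,z in(("element",(193,417),.070),("filter",(612,412),.080)):
    print(n,unproj(c,pb([p]),z), unproj(c,pb([(p[0]-70,p[1]),(p[0]+70,p[1])]),z)[:,1])
E
```

```text
filter near [0.5312 0.2409] yaw -4.8 resid mm [[0.0006, 0.0003], [-0.0, -0.0003], [-0.0002, -0.001], [-0.0004, 0.001]]
empty near [0.5185 0.0793] yaw 8.5 resid mm [[0.0003, 0.0011], [0.0013, -0.0011], [-0.0005, -0.0011], [-0.0012, 0.0011]]
tin near [ 0.461  -0.0815] yaw -1.6 resid mm [[0.0005, -0.0006], [0.0003, 0.0006], [-0.0003, -0.0003], [-0.0004, 0.0003]]
element near [ 0.4606 -0.242 ] yaw -2.5 resid mm [[0.0009, -0.0008], [0.0001, 0.0011], [-0.0007, 0.0006], [-0.0002, -0.0009]]
tin [0.53539546 0.24411945] len 0.06476438925467355 wid 0.04959378398331632 yaw -9.016124649698058
element [[ 0.46032015 -0.08026033  0.07      ]] [-0.05233619 -0.10825051]
filter [[ 0.45848887 -0.24599982  0.08      ]] [-0.21773143 -0.27444808]
```

```bash
python3 -m inch '[{"hand":0,"slide":[5,8,-1],"yaw":-0.1},{"hand":0,"slide":[10,15,-2],"yaw":-0.2},{"hand":0,"slide":[15,23,-3],"yaw":-0.3},{"hand":0,"slide":[21.0,32.7,-4.2],"yaw":-0.408},{"hand":0,"slide":[21.0,32.7,-4.2],"yaw":-0.408},{"hand":0,"slide":[21.0,32.7,-4.2],"yaw":-0.408},{"hand":0,"slide":[21.0,32.7,-4.2],"yaw":-0.408},{"hand":0,"slide":[21.0,32.7,-4.2],"yaw":-0.408},{"hand":0,"slide":[21.0,32.7,-4.2],"yaw":-0.408},{"hand":0,"slide":[21.0,32.7,-4.2],"yaw":-0.408}]'
python3 - <<'E'
from h import *
s=sense(); im=capture("wrist"); c=cam("wrist",s); print(s["tcp_pos"],s["ee_rot"].round(3))
a=np.linspace(0,6.28,40)
for x,y,r,z in((.4585,-.246,.032,.075),(.4603,-.0803,.028,.070)):
    cv2.polylines(im,[proj(c,np.c_[x+r*np.cos(a),y+r*np.sin(a),0*a+z]).astype(int)],1,(0,0,255),1)
for o,yw in(((.4606,-.242),-2.5),((.461,-.0815),-1.6)):
    t=np.radians(yw);R=np.array([[np.cos(t),-np.sin(t)],[np.sin(t),np.cos(t)]])
    q=np.array([(.152,.049),(.152,-.049),(-.052,-.049),(-.052,.049)])@R.T+o
    cv2.polylines(im,[proj(c,np.c_[q,np.full(4,.012)]).astype(int)],1,(0,255,0),1)
cv2.imwrite("pics/w1.png",im)
E
```

```text
time_s: 1.35
tcp_pos: [0.4578, -0.2476, 0.2503]
ee_rot: [[-1.0, 0.001, -0.0], [0.001, 1.0, -0.0], [0.0, -0.0, -1.0]]
wrist_force: [-0.0, -0.3, 0.2]
gripper_width: 1.0
[ 0.45777944 -0.24759414  0.25030687] [[-1.     0.001 -0.   ]
 [ 0.001  1.    -0.   ]
 [ 0.    -0.    -1.   ]]
```

View pics/w1.png

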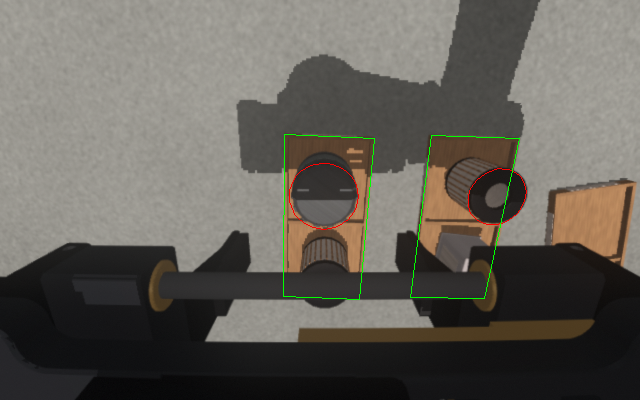

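```bash
python3 -m inch '[{"hand":0,"slide":[0.05,0.1,-4],"yaw":0},{"hand":0,"slide":[0.05,0.1,-8],"yaw":0},{"hand":0,"slide":[0.05,0.1,-11],"yaw":0},{"hand":0,"slide":[0.05,0.1,-13.5],"yaw":0},{"hand":0,"slide":[0.05,0.1,-14.7],"yaw":0},{"hand":0,"slide":[0.05,0.1,-14.7],"yaw":0},{"hand":0,"slide":[0.05,0.1,-14.7],"yaw":0}]'
```

```text
time_s: 2.28
tcp_pos: [0.4596, -0.2458, 0.1043]
ee_rot: [[-1.0, -0.001, 0.002], [-0.001, 1.0, -0.001], [-0.002, -0.001, -1.0]]
wrist_force: [0.6, 0.3, 0.3]
gripper_width: 1.001
```

```bash
python3 -m inch '[{"hand":1,"slide":[0,0,0],"yaw":0},{"hand":1,"slide":[0,0,0],"yaw":0},{"hand":1,"slide":[0,0,0],"yaw":0},{"hand":1,"slide":[0,0,0],"yaw":0},{"hand":1,"slide":[0,0,0],"yaw":0},{"hand":1,"slide":[0,0,0],"yaw":0},{"hand":1,"slide":[0,0,0],"yaw":0},{"hand":1,"slide":[0,0,0],"yaw":0},{"hand":1,"slide":[0,0,1],"yaw":0},{"hand":1,"slide":[0,0,3],"yaw":0}]'; python3 -m inch '[{"hand":1,"slide":[0,0,4],"yaw":0},{"hand":1,"slide":[0,0,8],"yaw":0},{"hand":1,"slide":[0,0,11],"yaw":0},{"hand":1,"slide":[0,0,11],"yaw":0},{"hand":1,"slide":[0,0,11],"yaw":0}]'
```

```text
time_s: 3.52
tcp_pos: [0.4576, -0.245, 0.1321]
ee_rot: [[-1.0, 0.0, -0.004], [0.0, 1.0, 0.002], [0.004, 0.002, -1.0]]
wrist_force: [0.3, -1.0, -3.3]
gripper_width: 0.731
time_s: 4.15
tcp_pos: [0.4578, -0.245, 0.2414]
ee_rot: [[-1.0, 0.0, -0.003], [0.0, 1.0, 0.002], [0.003, 0.002, -1.0]]
wrist_force: [-0.6, -0.3, -3.3]
gripper_width: 0.728
```

```bash
python3 -m inch '[{"hand":1,"slide":[0.5,3,0],"yaw":0},{"hand":1,"slide":[1.5,8,0],"yaw":0},{"hand":1,"slide":[2.5,13,0],"yaw":0},{"hand":1,"slide":[3.5,18,0],"yaw":0},{"hand":1,"slide":[4.5,23,0],"yaw":0},{"hand":1,"slide":[5.5,28,0],"yaw":0},{"hand":1,"slide":[5.8,31,0],"yaw":0},{"hand":1,"slide":[6.0,32.4,0],"yaw":0},{"hand":1,"slide":[6.0,32.4,0],"yaw":0},{"hand":1,"slide":[6.0,32.4,0],"yaw":0}]'; python3 -m inch '[{"hand":1,"slide":[0,0,-3],"yaw":0},{"hand":1,"slide":[0,0,-7],"yaw":0},{"hand":1,"slide":[0,0,-10],"yaw":0},{"hand":1,"slide":[0,0,-11.5],"yaw":0},{"hand":1,"slide":[0,0,-12.5],"yaw":0},{"hand":1,"slide":[0,0,-12.5],"yaw":0},{"hand":1,"slide":[0,0,-12.5],"yaw":0}]'
```

```text
time_s: 5.4
tcp_pos: [0.5185, 0.0775, 0.2426]
ee_rot: [[-1.0, 0.0, -0.002], [0.0, 1.0, -0.001], [0.002, -0.001, -1.0]]
wrist_force: [-0.0, -0.5, -2.1]
gripper_width: 0.732
time_s: 6.28
tcp_pos: [0.5197, 0.0787, 0.1193]
ee_rot: [[-1.0, -0.001, 0.002], [-0.001, 1.0, 0.001], [-0.002, 0.001, -1.0]]
wrist_force: [-0.2, -0.0, -2.4]
gripper_width: 0.731
```

```bash
python3 -m inch '[{"hand":1,"slide":[0,0,-0.5],"yaw":0},{"hand":1,"slide":[0,0,-0.9],"yaw":0},{"hand":1,"slide":[0,0,-1.2],"yaw":0},{"hand":1,"slide":[0,0,-1.4],"yaw":0},{"hand":1,"slide":[0,0,-1.4],"yaw":0}]'
```

```text
time_s: 6.9
tcp_pos: [0.5189, 0.0785, 0.104]
ee_rot: [[-1.0, -0.001, -0.0], [-0.001, 1.0, -0.0], [0.0, -0.0, -1.0]]
wrist_force: [0.5, -0.1, -4.3]
gripper_width: 0.729
```

```bash
python3 -m inch '[{"hand":1,"slide":[0,0,-0.1],"yaw":0},{"hand":1,"slide":[0,0,-0.1],"yaw":0}]';  python3 -m inch '[{"hand":1,"slide":[0,0,-0.1],"yaw":0},{"hand":1,"slide":[0,0,-0.1],"yaw":0}]'
```

```text
time_s: 7.15
tcp_pos: [0.5191, 0.0786, 0.1036]
ee_rot: [[-1.0, -0.001, 0.0], [-0.001, 1.0, 0.0], [-0.0, 0.0, -1.0]]
wrist_force: [-1.3, -0.7, 0.3]
gripper_width: 0.728
time_s: 7.4
tcp_pos: [0.5191, 0.0786, 0.1036]
ee_rot: [[-1.0, -0.001, 0.001], [-0.001, 1.0, -0.0], [-0.001, -0.0, -1.0]]
wrist_force: [-2.7, 1.2, 6.9]
gripper_width: 0.73
```

```bash
python3 -m inch '[{"hand":0,"slide":[0,0,0],"yaw":0},{"hand":0,"slide":[0,0,0],"yaw":0},{"hand":0,"slide":[0,0,0],"yaw":0},{"hand":0,"slide":[0,0,0],"yaw":0},{"hand":0,"slide":[0,0,0],"yaw":0},{"hand":0,"slide":[0,0,0],"yaw":0},{"hand":0,"slide":[0,0,3],"yaw":0},{"hand":0,"slide":[0,0,7],"yaw":0},{"hand":0,"slide":[0,0,11],"yaw":0},{"hand":0,"slide":[0,0,11],"yaw":0}]'; python3 -m inch '[{"hand":0,"slide":[-1.5,-4,0],"yaw":0},{"hand":0,"slide":[-3,-8,0],"yaw":0},{"hand":0,"slide":[-4.5,-12,0],"yaw":0},{"hand":0,"slide":[-5.8,-15.8,0],"yaw":0},{"hand":0,"slide":[-5.8,-15.8,0],"yaw":0},{"hand":0,"slide":[-5.8,-15.8,0],"yaw":0}]'
cat > ov.py <<'E'
from h import *
import sys
s=sense(); im=capture("wrist"); c=cam("wrist",s); print(s["tcp_pos"])
a=np.linspace(0,6.28,40)
for o,yw in(((.4606,-.242),-2.5),((.461,-.0815),-1.6),((.5312,.2409),-4.8),((.5185,.0793),8.5)):
    t=np.radians(yw);R=np.array([[np.cos(t),-np.sin(t)],[np.sin(t),np.cos(t)]])
    q=np.array([(.152,.049),(.152,-.049),(-.052,-.049),(-.052,.049)])@R.T+o
    cv2.polylines(im,[proj(c,np.c_[q,np.full(4,.012)]).astype(int)],1,(0,255,0),1)
for g in sys.argv[2:]:
    x,y,r,z=map(float,g.split(","))
    cv2.polylines(im,[proj(c,np.c_[x+r*np.cos(a),y+r*np.sin(a),0*a+z]).astype(int)],1,(0,0,255),1)
cv2.imwrite(f"pics/{sys.argv[1]}.png",im)
E
python3 ov.py w2 .4603,-.0803,.028,.070 .519,.0786,.032,.075
```

```text
time_s: 8.65
tcp_pos: [0.5206, 0.0792, 0.2157]
ee_rot: [[-1.0, -0.001, 0.007], [-0.001, 1.0, 0.003], [-0.007, 0.003, -1.0]]
wrist_force: [-0.5, 0.4, -1.1]
gripper_width: 0.996
time_s: 9.4
tcp_pos: [0.4608, -0.0795, 0.2117]
ee_rot: [[-1.0, -0.0, -0.001], [-0.0, 1.0, -0.0], [0.001, -0.0, -1.0]]
wrist_force: [0.2, -0.5, -0.1]
gripper_width: 0.998
[ 0.46082751 -0.07948019  0.21171412]
```

View pics/w2.png

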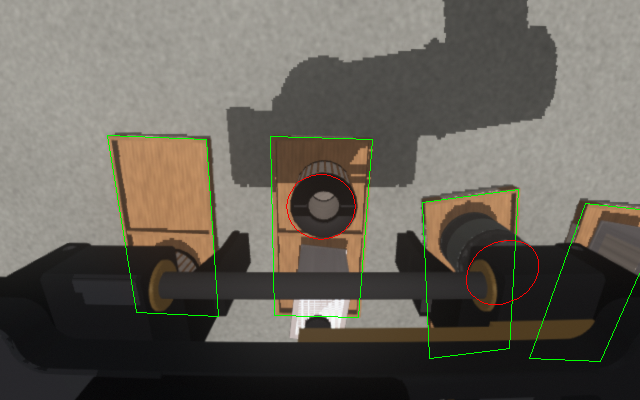

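Element is exactly under the gripper (circle at (322,206)), and the filter stands in the empty tray. Gripping the element.

```bash
python3 -m inch '[{"hand":0,"slide":[0,-0.05,-4],"yaw":0},{"hand":0,"slide":[0,-0.05,-8],"yaw":0},{"hand":0,"slide":[0,-0.05,-10.5],"yaw":0},{"hand":0,"slide":[0,-0.05,-11.4],"yaw":0},{"hand":0,"slide":[0,-0.05,-11.4],"yaw":0},{"hand":0,"slide":[0,-0.05,-11.4],"yaw":0}]'; python3 -m inch '[{"hand":1,"slide":[0,0,0],"yaw":0},{"hand":1,"slide":[0,0,0],"yaw":0},{"hand":1,"slide":[0,0,0],"yaw":0},{"hand":1,"slide":[0,0,0],"yaw":0},{"hand":1,"slide":[0,0,0],"yaw":0},{"hand":1,"slide":[0,0,0],"yaw":0},{"hand":1,"slide":[0,0,0],"yaw":0},{"hand":1,"slide":[0,0,0],"yaw":0},{"hand":1,"slide":[0,0,0],"yaw":0}]'
```

```text
time_s: 10.2
tcp_pos: [0.4618, -0.0796, 0.0992]
ee_rot: [[-1.0, -0.001, 0.002], [-0.001, 1.0, 0.0], [-0.002, 0.0, -1.0]]
wrist_force: [0.5, -0.6, -0.0]
gripper_width: 0.998
time_s: 11.32
tcp_pos: [0.461, -0.08, 0.0983]
ee_rot: [[-1.0, -0.001, 0.0], [-0.001, 1.0, 0.0], [-0.0, 0.0, -1.0]]
wrist_force: [-0.4, -0.0, 1.6]
gripper_width: 0.624
```

```bash
python3 -m inch '[{"hand":1,"slide":[0,0,1],"yaw":0},{"hand":1,"slide":[0,0,4],"yaw":0},{"hand":1,"slide":[0,0,8],"yaw":0},{"hand":1,"slide":[0,0,12],"yaw":0},{"hand":1,"slide":[0,0,12],"yaw":0},{"hand":1,"slide":[0,0,12],"yaw":0}]'
```

```text
time_s: 12.08
tcp_pos: [0.46, -0.08, 0.2178]
ee_rot: [[-1.0, -0.0, -0.001], [-0.0, 1.0, 0.0], [0.001, 0.0, -1.0]]
wrist_force: [0.5, 0.8, -1.7]
gripper_width: 0.622
```

```bash
python3 -m inch '[{"hand":1,"slide":[0,-3,0],"yaw":0},{"hand":1,"slide":[0,-8,0],"yaw":0},{"hand":1,"slide":[0,-13,0],"yaw":0},{"hand":1,"slide":[0,-15.5,0],"yaw":0},{"hand":1,"slide":[0.05,-16.2,0],"yaw":0},{"hand":1,"slide":[0.05,-16.2,-3],"yaw":0},{"hand":1,"slide":[0.05,-16.2,-7],"yaw":0},{"hand":1,"slide":[0.05,-16.2,-9.5],"yaw":0},{"hand":1,"slide":[0.05,-16.2,-11],"yaw":0},{"hand":1,"slide":[0.05,-16.2,-11],"yaw":0}]'; python3 -m inch '[{"hand":1,"slide":[0,0,-0.3],"yaw":0},{"hand":1,"slide":[0,0,-0.6],"yaw":0},{"hand":1,"slide":[0,0,-0.8],"yaw":0},{"hand":1,"slide":[0,0,-0.8],"yaw":0}]'
```

```text
time_s: 13.32
tcp_pos: [0.4609, -0.2414, 0.1071]
ee_rot: [[-1.0, -0.001, -0.003], [-0.001, 1.0, 0.001], [0.003, 0.001, -1.0]]
wrist_force: [-0.2, -0.0, -0.9]
gripper_width: 0.625
time_s: 13.82
tcp_pos: [0.4615, -0.242, 0.1004]
ee_rot: [[-1.0, -0.001, 0.0], [-0.001, 1.0, -0.0], [-0.0, -0.0, -1.0]]
wrist_force: [-0.2, -0.6, -0.9]
gripper_width: 0.617
```

```bash
python3 -m inch '[{"hand":1,"slide":[0,0,-0.1],"yaw":0},{"hand":1,"slide":[0,0,-0.15],"yaw":0},{"hand":1,"slide":[0,0,-0.15],"yaw":0}]';python3 -m inch '[{"hand":1,"slide":[0,0,-0.1],"yaw":0},{"hand":1,"slide":[0,0,-0.1],"yaw":0},{"hand":1,"slide":[0,0,-0.1],"yaw":0}]'
```

```text
time_s: 14.2
tcp_pos: [0.4614, -0.242, 0.0987]
ee_rot: [[-1.0, -0.001, -0.0], [-0.001, 1.0, 0.0], [0.0, 0.0, -1.0]]
wrist_force: [0.2, -0.3, -2.2]
gripper_width: 0.627
time_s: 14.58
tcp_pos: [0.4616, -0.242, 0.0983]
ee_rot: [[-1.0, -0.001, 0.0], [-0.001, 1.0, -0.0], [-0.0, -0.0, -1.0]]
wrist_force: [-0.9, 2.1, 4.7]
gripper_width: 0.622
```

```bash
python3 -m inch '[{"hand":0,"slide":[0,0,0],"yaw":0},{"hand":0,"slide":[0,0,0],"yaw":0},{"hand":0,"slide":[0,0,0],"yaw":0},{"hand":0,"slide":[0,0,0],"yaw":0},{"hand":0,"slide":[0,0,0],"yaw":0},{"hand":0,"slide":[0,0,0],"yaw":0},{"hand":0,"slide":[0,0,3],"yaw":0},{"hand":0,"slide":[0,0,7],"yaw":0},{"hand":0,"slide":[0,0,12],"yaw":0},{"hand":0,"slide":[0,0,12],"yaw":0}]'; python3 -m inch '[{"hand":0,"slide":[1,6,0],"yaw":0},{"hand":0,"slide":[2,12,0],"yaw":0},{"hand":0,"slide":[3,18,0],"yaw":0},{"hand":0,"slide":[4,24,0],"yaw":-0.03},{"hand":0,"slide":[5,30,0],"yaw":-0.06},{"hand":0,"slide":[6,36,0],"yaw":-0.09},{"hand":0,"slide":[7,42,0],"yaw":-0.12},{"hand":0,"slide":[7.4,48.6,0],"yaw":-0.157},{"hand":0,"slide":[7.4,48.6,0],"yaw":-0.157},{"hand":0,"slide":[7.4,48.6,0],"yaw":-0.157}]';python3 -m inch '[{"hand":0,"slide":[0,0,0],"yaw":0},{"hand":0,"slide":[0,0,0],"yaw":0}]'
cp ov.py ovt.py; cat >> ovt.py <<'E'
t=np.radians(-9);R=np.array([[np.cos(t),-np.sin(t)],[np.sin(t),np.cos(t)]])
q=np.array([(.033,.025),(.033,-.025),(-.033,-.025),(-.033,.025)])@R.T+(.5354,.2441)
cv2.polylines(im,[proj(c,np.c_[q,np.full(4,.072)]).astype(int)],1,(0,0,255),1)
cv2.imwrite(f"pics/{sys.argv[1]}.png",im)
E
python3 ovt.py w3
```

```text
time_s: 15.82
tcp_pos: [0.4636, -0.2426, 0.2221]
ee_rot: [[-1.0, -0.002, 0.01], [-0.002, 1.0, -0.003], [-0.01, -0.003, -1.0]]
wrist_force: [0.1, 0.4, -0.2]
gripper_width: 1.0
time_s: 17.08
tcp_pos: [0.5348, 0.244, 0.2164]
ee_rot: [[-0.988, 0.155, -0.002], [0.155, 0.988, -0.001], [0.002, -0.002, -1.0]]
wrist_force: [-0.0, -0.2, -0.1]
gripper_width: 1.0
time_s: 17.32
tcp_pos: [0.5355, 0.2428, 0.2178]
ee_rot: [[-0.988, 0.157, -0.0], [0.157, 0.988, -0.0], [0.0, -0.0, -1.0]]
wrist_force: [0.4, -0.4, -0.2]
gripper_width: 0.998
[0.53545082 0.24275843 0.21780832]
```

View pics/w3.png

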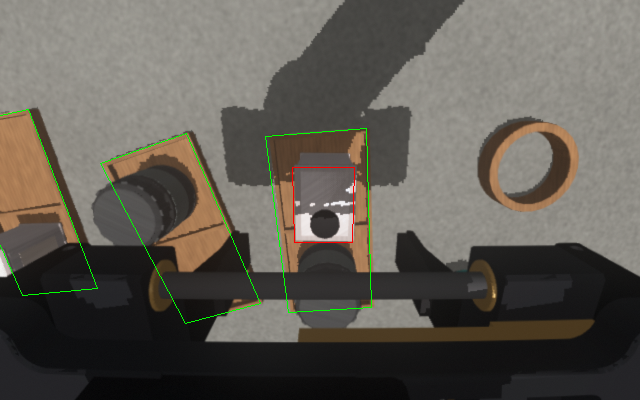

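Tin outline matches the top picture estimate within about a pixel (column 293–355, rows 167–241).

```bash
python3 -m inch '[{"hand":0,"slide":[0,0.1,-4],"yaw":0},{"hand":0,"slide":[0,0.1,-8],"yaw":0},{"hand":0,"slide":[0,0.1,-10.5],"yaw":0},{"hand":0,"slide":[0,0.1,-11.9],"yaw":0},{"hand":0,"slide":[0,0.1,-11.9],"yaw":0},{"hand":0,"slide":[0,0.1,-11.9],"yaw":0}]'; python3 -m inch '[{"hand":1,"slide":[0,0,0],"yaw":0},{"hand":1,"slide":[0,0,0],"yaw":0},{"hand":1,"slide":[0,0,0],"yaw":0},{"hand":1,"slide":[0,0,0],"yaw":0},{"hand":1,"slide":[0,0,0],"yaw":0},{"hand":1,"slide":[0,0,0],"yaw":0},{"hand":1,"slide":[0,0,0],"yaw":0},{"hand":1,"slide":[0,0,0],"yaw":0},{"hand":1,"slide":[0,0,0],"yaw":0},{"hand":1,"slide":[0,0,0],"yaw":0}]'
```

```text
time_s: 18.12
tcp_pos: [0.5362, 0.2454, 0.1]
ee_rot: [[-0.988, 0.155, 0.002], [0.155, 0.988, 0.001], [-0.002, 0.002, -1.0]]
wrist_force: [0.5, 0.6, -0.1]
gripper_width: 1.001
time_s: 19.38
tcp_pos: [0.5354, 0.245, 0.0988]
ee_rot: [[-0.988, 0.156, -0.0], [0.156, 0.988, -0.0], [0.0, -0.0, -1.0]]
wrist_force: [-0.3, -0.8, 1.5]
gripper_width: 0.572
```

```bash
python3 -m inch '[{"hand":1,"slide":[0,0,1],"yaw":0},{"hand":1,"slide":[0,0,4],"yaw":0},{"hand":1,"slide":[0,0,8],"yaw":0},{"hand":1,"slide":[0,0,13],"yaw":0},{"hand":1,"slide":[0,0,13],"yaw":0},{"hand":1,"slide":[0,0,13],"yaw":0},{"hand":1,"slide":[0,0,13],"yaw":0}]'
```

```text
time_s: 20.25
tcp_pos: [0.5346, 0.2445, 0.2268]
ee_rot: [[-0.988, 0.156, -0.003], [0.156, 0.988, -0.002], [0.003, -0.003, -1.0]]
wrist_force: [-1.2, -0.6, -2.8]
gripper_width: 0.571
```

```bash
python3 -m inch '[{"hand":1,"slide":[-0.5,-3,0],"yaw":0.02},{"hand":1,"slide":[-2,-8,0],"yaw":0.04},{"hand":1,"slide":[-3,-13,0],"yaw":0.06},{"hand":1,"slide":[-4,-18,0],"yaw":0.08},{"hand":1,"slide":[-5,-23,0],"yaw":0.1},{"hand":1,"slide":[-6.5,-28,0],"yaw":0.12},{"hand":1,"slide":[-7.2,-31.5,0],"yaw":0.13},{"hand":1,"slide":[-7.4,-32.6,0],"yaw":0.13},{"hand":1,"slide":[-7.4,-32.6,0],"yaw":0.13},{"hand":1,"slide":[-7.4,-32.6,0],"yaw":0.13}]'; python3 -m inch '[{"hand":1,"slide":[0,0,-3],"yaw":0},{"hand":1,"slide":[0,0,-7],"yaw":0},{"hand":1,"slide":[0,0,-10],"yaw":0},{"hand":1,"slide":[0,0,-11.8],"yaw":0},{"hand":1,"slide":[0,0,-11.8],"yaw":0},{"hand":1,"slide":[0,0,-12.3],"yaw":0},{"hand":1,"slide":[0,0,-12.6],"yaw":0},{"hand":1,"slide":[0,0,-12.8],"yaw":0},{"hand":1,"slide":[0,0,-12.8],"yaw":0}]'
```

```text
time_s: 21.5
tcp_pos: [0.4618, -0.0802, 0.2285]
ee_rot: [[-1.0, 0.025, -0.0], [0.025, 1.0, 0.0], [0.0, 0.0, -1.0]]
wrist_force: [-0.0, -0.2, -2.6]
gripper_width: 0.571
time_s: 22.62
tcp_pos: [0.4615, -0.081, 0.1009]
ee_rot: [[-1.0, 0.026, 0.0], [0.026, 1.0, 0.0], [-0.0, 0.0, -1.0]]
wrist_force: [0.4, 1.4, -1.7]
gripper_width: 0.574
```

```bash
python3 -m inch '[{"hand":1,"slide":[0,0,-0.1],"yaw":0},{"hand":1,"slide":[0,0,-0.15],"yaw":0},{"hand":1,"slide":[0,0,-0.15],"yaw":0}]';python3 -m inch '[{"hand":1,"slide":[0,0,-0.1],"yaw":0},{"hand":1,"slide":[0,0,-0.1],"yaw":0},{"hand":1,"slide":[0,0,-0.1],"yaw":0}]'
```

```text
time_s: 23.0
tcp_pos: [0.4614, -0.081, 0.0992]
ee_rot: [[-1.0, 0.026, -0.0], [0.026, 1.0, 0.0], [0.0, 0.0, -1.0]]
wrist_force: [0.6, -0.7, -2.1]
gripper_width: 0.572
time_s: 23.38
tcp_pos: [0.4616, -0.081, 0.0987]
ee_rot: [[-1.0, 0.026, 0.0], [0.026, 1.0, -0.0], [-0.0, -0.0, -1.0]]
wrist_force: [-2.1, 1.8, 6.0]
gripper_width: 0.573
```

```bash
python3 -m inch '[{"hand":0,"slide":[0,0,0],"yaw":0},{"hand":0,"slide":[0,0,0],"yaw":0},{"hand":0,"slide":[0,0,0],"yaw":0},{"hand":0,"slide":[0,0,0],"yaw":0},{"hand":0,"slide":[0,0,0],"yaw":0},{"hand":0,"slide":[0,0,0],"yaw":0},{"hand":0,"slide":[0,0,3],"yaw":0},{"hand":0,"slide":[0,0,7],"yaw":0},{"hand":0,"slide":[0,0,12],"yaw":0},{"hand":0,"slide":[0,0,12],"yaw":0}]'; python3 -m inch '[{"hand":0,"slide":[1.5,4,0],"yaw":0},{"hand":0,"slide":[3,8,0],"yaw":0},{"hand":0,"slide":[4.5,12,0],"yaw":0},{"hand":0,"slide":[5.8,16,0],"yaw":0},{"hand":0,"slide":[5.8,16,0],"yaw":0},{"hand":0,"slide":[5.8,16,0],"yaw":0},{"hand":0,"slide":[5.8,16,0],"yaw":0}]'
python3 ov.py w4 .519,.0786,.032,.075 .4612,-.242,.028,.070
```

```text
time_s: 24.62
tcp_pos: [0.4636, -0.0808, 0.2222]
ee_rot: [[-1.0, 0.026, 0.01], [0.026, 1.0, 0.001], [-0.01, 0.001, -1.0]]
wrist_force: [0.0, -0.5, -0.8]
gripper_width: 1.002
time_s: 25.5
tcp_pos: [0.5189, 0.0781, 0.2179]
ee_rot: [[-1.0, 0.027, -0.001], [0.027, 1.0, -0.0], [0.001, -0.0, -1.0]]
wrist_force: [0.2, -0.2, 0.5]
gripper_width: 0.999
[0.51887926 0.07805552 0.21786252]
```

View pics/w4.png

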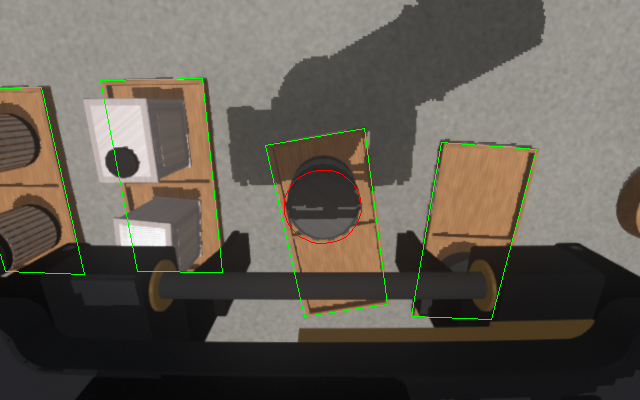

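```bash
python3 -m inch '[{"hand":0,"slide":[0,0.05,-4],"yaw":0},{"hand":0,"slide":[0,0.05,-8],"yaw":0},{"hand":0,"slide":[0,0.05,-10.5],"yaw":0},{"hand":0,"slide":[0,0.05,-11.4],"yaw":0},{"hand":0,"slide":[0,0.05,-11.4],"yaw":0},{"hand":0,"slide":[0,0.05,-11.4],"yaw":0}]'; python3 -m inch '[{"hand":1,"slide":[0,0,0],"yaw":0},{"hand":1,"slide":[0,0,0],"yaw":0},{"hand":1,"slide":[0,0,0],"yaw":0},{"hand":1,"slide":[0,0,0],"yaw":0},{"hand":1,"slide":[0,0,0],"yaw":0},{"hand":1,"slide":[0,0,0],"yaw":0},{"hand":1,"slide":[0,0,0],"yaw":0},{"hand":1,"slide":[0,0,0],"yaw":0},{"hand":1,"slide":[0,0,0],"yaw":0}]'
```

```text
time_s: 26.3
tcp_pos: [0.5202, 0.0797, 0.1055]
ee_rot: [[-1.0, 0.026, 0.002], [0.026, 1.0, 0.001], [-0.002, 0.001, -1.0]]
wrist_force: [0.6, 0.6, -0.0]
gripper_width: 0.996
time_s: 27.42
tcp_pos: [0.5195, 0.0794, 0.1045]
ee_rot: [[-1.0, 0.026, -0.0], [0.026, 1.0, -0.0], [0.0, -0.0, -1.0]]
wrist_force: [-1.3, -1.5, 5.3]
gripper_width: 0.73
```

```bash
python3 -m inch '[{"hand":1,"slide":[0,0,1],"yaw":0},{"hand":1,"slide":[0,0,4],"yaw":0},{"hand":1,"slide":[0,0,8],"yaw":0},{"hand":1,"slide":[0,0,12],"yaw":0},{"hand":1,"slide":[0,0,12],"yaw":0},{"hand":1,"slide":[0,0,12],"yaw":0}]'
```

```text
time_s: 28.18
tcp_pos: [0.5184, 0.0794, 0.223]
ee_rot: [[-1.0, 0.027, -0.003], [0.027, 1.0, 0.0], [0.003, -0.0, -1.0]]
wrist_force: [-0.8, 0.6, -3.4]
gripper_width: 0.731
```

```bash
python3 -m inch '[{"hand":1,"slide":[0.2,3,0],"yaw":0},{"hand":1,"slide":[0.5,8,0],"yaw":0},{"hand":1,"slide":[0.8,13,0],"yaw":0},{"hand":1,"slide":[1.1,15.5,0],"yaw":0},{"hand":1,"slide":[1.15,16.15,0],"yaw":0},{"hand":1,"slide":[1.15,16.15,-3],"yaw":0},{"hand":1,"slide":[1.15,16.15,-7],"yaw":0},{"hand":1,"slide":[1.15,16.15,-9.5],"yaw":0},{"hand":1,"slide":[1.15,16.15,-11],"yaw":0},{"hand":1,"slide":[1.15,16.15,-11],"yaw":0}]'; python3 -m inch '[{"hand":1,"slide":[0,0,-0.3],"yaw":0},{"hand":1,"slide":[0,0,-0.6],"yaw":0},{"hand":1,"slide":[0,0,-0.8],"yaw":0},{"hand":1,"slide":[0,0,-0.8],"yaw":0}]'; python3 -m inch '[{"hand":1,"slide":[0,0,-0.1],"yaw":0},{"hand":1,"slide":[0,0,-0.15],"yaw":0},{"hand":1,"slide":[0,0,-0.15],"yaw":0}]'
```

```text
time_s: 29.42
tcp_pos: [0.5305, 0.24, 0.1131]
ee_rot: [[-1.0, 0.027, -0.002], [0.027, 1.0, -0.002], [0.002, -0.002, -1.0]]
wrist_force: [-0.2, 0.1, -2.9]
gripper_width: 0.728
time_s: 29.92
tcp_pos: [0.5309, 0.2411, 0.1064]
ee_rot: [[-1.0, 0.026, 0.0], [0.026, 1.0, 0.0], [-0.0, 0.0, -1.0]]
wrist_force: [-0.0, -0.2, -4.1]
gripper_width: 0.727
time_s: 30.3
tcp_pos: [0.5309, 0.241, 0.1047]
ee_rot: [[-1.0, 0.026, -0.0], [0.026, 1.0, -0.0], [0.0, -0.0, -1.0]]
wrist_force: [-0.3, -0.2, -3.0]
gripper_width: 0.729
```

```bash
python3 -m inch '[{"hand":1,"slide":[0,0,-0.1],"yaw":0},{"hand":1,"slide":[0,0,-0.1],"yaw":0},{"hand":1,"slide":[0,0,-0.1],"yaw":0}]'
```

```text
time_s: 30.68
tcp_pos: [0.531, 0.2411, 0.1046]
ee_rot: [[-1.0, 0.026, 0.0], [0.026, 1.0, 0.0], [-0.0, 0.0, -1.0]]
wrist_force: [-3.7, -0.7, 6.1]
gripper_width: 0.728
```

Contact. Release, lift and back away, then check from above.

```bash
python3 -m inch '[{"hand":0,"slide":[0,0,0],"yaw":0},{"hand":0,"slide":[0,0,0],"yaw":0},{"hand":0,"slide":[0,0,0],"yaw":0},{"hand":0,"slide":[0,0,0],"yaw":0},{"hand":0,"slide":[0,0,0],"yaw":0},{"hand":0,"slide":[0,0,0],"yaw":0},{"hand":0,"slide":[0,0,3],"yaw":0},{"hand":0,"slide":[0,0,7],"yaw":0},{"hand":0,"slide":[0,0,12],"yaw":0},{"hand":0,"slide":[0,0,15],"yaw":0}]'; python3 -m inch '[{"hand":0,"slide":[-3,5,2],"yaw":0},{"hand":0,"slide":[-6,10,4],"yaw":0},{"hand":0,"slide":[-9,15,4],"yaw":0},{"hand":0,"slide":[-12,20,4],"yaw":0},{"hand":0,"slide":[-14,25,4],"yaw":0},{"hand":0,"slide":[-14,25,4],"yaw":0},{"hand":0,"slide":[-14,25,4],"yaw":0},{"hand":0,"slide":[-14,25,4],"yaw":0}]'
python3 - <<'E'
from h import *
im=capture("top"); c=cam("top"); cv2.imwrite("pics/top1.png",im)
im=cv2.resize(im[170:320,200:500],None,fx=2.6,fy=2.6,interpolation=2)
a=np.linspace(0,6.28,50)
def d(P,col): cv2.polylines(im,[(((proj(c,P)-[200,170]+.5)*2.6-.5)).astype(int)],1,col,1)
for x,y,r,z in((.5312,.2409,.032,.076),(.4606,-.242,.028,.070)): d(np.c_[x+r*np.cos(a),y+r*np.sin(a),0*a+z],(0,0,255))
t=np.radians(-1.6);R=np.array([[np.cos(t),-np.sin(t)],[np.sin(t),np.cos(t)]])
d(np.c_[np.array([(.033,.025),(.033,-.025),(-.033,-.025),(-.033,.025)])@R.T+(.461,-.0815),np.full(4,.072)],(0,0,255))
cv2.imwrite("pics/t1c.png",im)
E
```

```text
time_s: 31.92
tcp_pos: [0.5315, 0.2413, 0.2567]
ee_rot: [[-1.0, 0.026, 0.003], [0.026, 1.0, 0.002], [-0.003, 0.002, -1.0]]
wrist_force: [-0.1, 0.1, -0.3]
gripper_width: 1.001
time_s: 32.92
tcp_pos: [0.3916, 0.4899, 0.2939]
ee_rot: [[-1.0, 0.028, -0.0], [0.028, 1.0, -0.0], [0.0, -0.0, -1.0]]
wrist_force: [0.6, -0.2, 1.5]
gripper_width: 1.0
```

View pics/t1c.png

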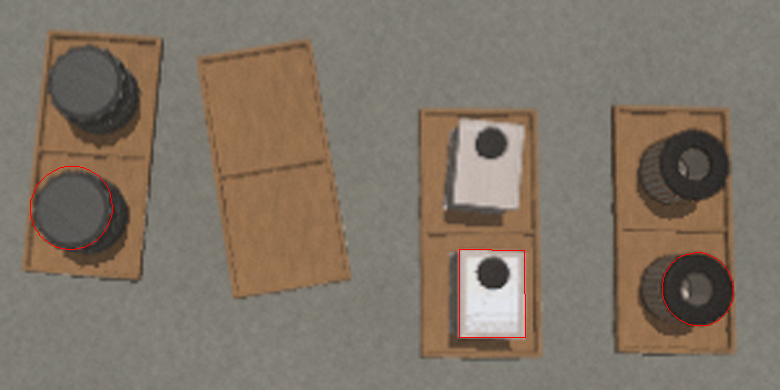

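All three parts stand upright, within about 1 to 2 mm of the targets. The far parts are unmoved.

```bash
python3 -c "
from station import *
finish_job()"
```

```text
the job is handed in; nothing more can be done
```

The three misplaced parts are now in the near compartments of their own trays, and the job was handed in at about 33 s of the 115 s limit.

**Moves:** I put the filter in the empty tray first. Then the element went to the element tray, the tin to the tin tray, and the filter from the empty tray to the filter tray. I lowered each part until the wrist force showed light contact (about 5 to 7 N) before releasing it.

**Final check:** The last overhead picture shows all three standing upright, on the outlines I drew for their targets to within about 2 mm. That is judged by eye from the overlay, and the camera calibration itself is only good to about 2 mm. The far-compartment parts look unmoved, the empty tray is empty again, and the gripper is open and well clear. The turquoise look-alikes were outside that last crop, and no move went near them. No check failed or disagreed.

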